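# Shut and lock the access panel of a valve test console

### The job

Push the raised access panel of the mint-green test console fully shut with the fingertips, then set a fingertip in one end of the slot of its round orange fastener and sweep it a quarter turn clockwise (seen from above) as far as it goes, so that the slot lines up with the green marks and the panel is locked. Nothing is to be gripped or lifted: do not reach under the panel, and leave the plunger, flashlight and screwdriver where they are.

Things in the scene. Friction and masses are not known exactly. Their poses are not given: they have to be found in the camera images.
- console: Mint-green steel box, 300 mm (x) by 380 mm (y), its flat top deck 100 mm above the bench; fixed. Origin at the centre of its underside; x axis from its front (the robot's side) to its back. A pressure gauge 87 mm high stands on the deck at x = 118, y = 125 mm. A square opening in the deck is covered by the hinged panel.
- panel_hinge (a point): Middle of the panel's hinge line, at the level of the deck (100 mm above the bench), fixed in the console with the console's axes: the hinge runs along its y axis and the panel reaches from it towards its -x axis (the front). The panel is an aluminium plate 220 mm square and 6 mm thick with its underside at the hinge line's level.
- panel (a joint): Angle of the panel about its hinge, rad: 0 is fully shut (a firm stop, plate flat on the deck), positive is open with the front edge raised; it starts between 0.3 and 0.6. It stays where it is left (stiff hinge); about 1 to 3 N downwards near its front edge closes it.
- panel_underside: Black rubber lining under the panel, 206 mm square and 4 mm thick, which drops into the opening; not to be touched. Origin at the middle of the hinge line; turns with the panel.
- push_strip (a point): Point on the panel's upper face, on the bare strip in front of the fastener: 200 mm from the hinge, 20 mm behind the front edge, on the centre line. The strip is 39 mm deep and 220 mm wide. Behind it a fixed dark bezel ring, 88 mm inside and 112 mm outside diameter, 16 mm high, surrounds the fastener level with its cheeks. Turns with the panel; z is the plate's outward normal.
- slot (a point): Centre of the floor of the fastener's slot, on the fastener's axis: 125 mm from the hinge on the panel's centre line, 2 mm above the plate's upper face (8 mm above the deck when shut). Between two orange cheeks the slot, 30 mm wide, 84 mm long, 14 mm deep, runs along this point's y axis. z is the fastener's axis (up when shut); the point turns with the fastener.
- fastener (a joint): Turn of the fastener, rad, growing clockwise seen from above: 0 is unlocked, slot along the panel's y axis, in line with the red marks; 1.571 (firm stop) is locked, slot along the panel's x axis, in line with the green marks. Starts at 0 to 0.3, stays where left, takes about 0.1 N m. Its cam catches only if the panel is shut first; turned earlier, it keeps the panel from shutting.
- plunger: Loose steel valve plunger, 34 mm diameter, 58 mm high, upright on the deck left of the panel. Origin at the centre of its underside. Leave alone.
- flashlight: Loose bright-green flashlight, 44 mm diameter, 118 mm high, upright on the bench beside the console. Origin at the centre of its underside. Leave alone.
- screwdriver: Loose screwdriver with a green handle, 190 mm long, lying on the bench beside the console along its own x axis. Leave alone.

How it is judged (in metres and radians):
On the way, in this order (a step that is already met when the one before it is completed fails the run):
1. the panel is pushed fully shut with the fastener still unlocked (value of joint panel below 0.03 rad and value of joint fastener below 0.7 rad), for 0.2 s.
2. the fastener is turned to its locked stop with the panel shut (value of joint panel below 0.03 rad and value of joint fastener above 1.4 rad), for 0.2 s.
At the end, for the whole second after the job is handed in: The panel is shut (under 0.03 rad), the fastener is locked (over 1.40 rad of 1.571) and at rest, and the plunger, flashlight and screwdriver are within 30 mm of where they started (all of step 2 and velocity of joint fastener between -0.05 and 0.05 rad/s and not (distance of plunger from where it was at the start of the episode above 0.03 m) and not (distance of flashlight from where it was at the start of the episode above 0.03 m) and not (distance of screwdriver from where it was at the start of the episode above 0.03 m)); the robot touches nothing.
It fails at once if the plunger, flashlight or screwdriver is moved by more than 30 mm or lifted (distance of any of plunger, flashlight, screwdriver from where it was at the start of the episode above 0.03 m).
It fails at once if the plunger or flashlight is tipped over (angle between any of plunger, flashlight's own z axis and vertical above 0.5 rad).
It fails at once if the panel is raised further open (beyond 0.68 rad) (value of joint panel above 0.68 rad).
It fails at once if the panel is gripped or hooked from below (contact force between the fingers and panel_underside above 0.5 N).
It also fails if it takes over 51 s, if anything falls off the work surface, if the arm or the gripper's body presses on something with over 40 N, if the wrist force passes 120 N, or if a joint passes its speed limit or range.

### The arm

A 7-joint arm with a two-finger parallel gripper is mounted at the origin on the work surface. World frame = base frame: x ahead of the robot, y to its left, z up, the work surface at z = 0. Lengths are in m, angles in degrees, forces in N, time in s.
With the tool pointing down it reaches from about 0.4 to 0.85 m from the base axis. Payload 4.5 kg.
Tool frame: the origin (TCP) lies on the mounting face of the last link; the fingertips stand 166 mm ahead of it and the grasp point (between the pads) lies 147 mm ahead of it; z points along the fingers, y is the line along which they close (so a half turn about z gives the same grasp; the last joint's range is limited). The gripper opens to 88 mm and grips with 3 to 60 N. Pads are 18 mm wide; open, the fingers measure 123 mm over their backs; the gripper's body (75 mm by 187 mm) begins 45 mm behind the grasp point.
Start: joints at [-70.657, 39.483, -11.15, 89.685, 9.013, 51.709, -12.324], TCP at [0.187, 0.596, 0.405] pointing down, gripper open.
Joint ranges: [-172.22, 172.22], [-26.19, 119.32], [-84.43, 86.54], [7.71, 146.69], [-57.33, 237.33], [2.42, 119.75], [-152.13, 152.13]. Speed limits (degrees/s): [147.25, 147.25, 180, 180, 180, 180, 180].

### API

Orientations are given as a 3x3 rotation matrix whose columns are the frame's x, y, z axes.
In Python, from rig import get_obs, read_camera, calibration, finish_job, outline_of gives the robot as it stands.
- The arm moves only by the tool step_arm, never from a script. Its arguments are lists of equal length, an entry for each row: "xyz": the shift along the tool's x, y, z in m, a list of three; "angular": the turn, a rotation vector about the tool's x, y, z in degrees, a list of three; "grip": the closure in counts, from 0 (fully open) to 255 (shut). In form: {"xyz": [[dx, dy, dz], ...], "angular": [[rx, ry, rz], ...], "grip": [grip, ...]}. A call has 1 to 12 rows; each row is the pose to reach, as a shift and turn from the pose commanded when the call began, along the tool's axes at that moment; what a row does not reach only later rows make up. A row lasts 1/12 s, in which the tool goes at most 41.7 mm and 7.16 degrees, less where a joint would pass 70% of its speed; a pose out of reach is approached as far as the arm can. A call with a gripper value outside its range is refused whole. The fingers move at their own pace and stop on an object; the grip force is fixed at half the most. Time passes only in rows, so rows that repeat a pose let the fingers close. It gives the time, the measured TCP pose, the force, the opening and the grip force at its end, in the units of the state.
- get_obs(): the state, without advancing time (a new reading comes with each control period).
- read_camera(name): name is "scene" or "side" or "wrist"; returns (picture, depth): 420x560x3 uint8, red, green, blue; 420x560 float32, m along the optical axis (not along the pixel's ray), 0 where there is no reading.
- calibration(name): a dict with "fx", "fy", "cx", "cy" (pixels), "position" and "rotation" of the camera in the world. Camera axes: x right, y down, z forward; pixel columns grow to the right and rows downward; lengths in m; the calibration is good to about 2 mm. A picture is of the moment at which its call begins: read the wrist's pose just before it. calibration takes no time and is no camera call; for the wrist camera it gives the pose at the moment of the call.
- finish_job(): hands the job in; it is judged then, once.
Trained networks look in the newest picture that a camera, given by its name, has taken for a name from the list of things; names that differ only in an ending like _2 or _b are one class to them, and where a whole thing is asked for, a point or a joint stands for the part that bears it (a point fixed in the world has none). Each returns a list of dicts, best first, with "p" (0 to 1); they miss things now and then, are a little off and sometimes report something else, mostly with a low value. They report only what shows in the picture. A call takes as long as a camera call.
- outline_of(camera, thing): "region" (420x560 bool, what is visible of it) and "box" ([left, top, right, bottom] in pixels, round what is visible of it).
The state is a dict: "time": time; "joints": joint angles; "qvel": joint speeds; "tau": joint torques, N m; "tcp_pos": TCP position; "orientation": TCP orientation; "contact_force": force on the tool from outside, world axes, zero at the start; "ft_torque": the same for the moment, N m; "opening": finger opening in m; "finger_force": force on a finger pad.
Only numpy, scipy, OpenCV 4.12 (cv2) and the standard library are available. Lean on these libraries where they do the work, as an engineer would, in place of code of your own. Each camera call takes 0.05 s, during which the arm holds its last target. There are 200 camera calls.

## Working session

There is one attempt and no reset: what is moved stays moved. The work goes in short steps, Python scripts to look and compute and a tool call to move; the robot and the scene stay as the last step left them, time stands still between calls to the robot, and variables do not carry over. Pictures are saved under pics/ and viewed, at most 10 in all, crops included, and the job is handed in when it is done.

Besides the shell and the picture viewer there is one more tool, called after ">>>" by a JSON object that holds its "method" and its "body", one argument or row to a line. step_arm: Moves the arm, as the interface text tells. Its arguments: {"type":"object","properties":{"xyz":{"type":"array","items":{"type":"array","items":{"type":"number"}}},"angular":{"type":"array","items":{"type":"array","items":{"type":"number"}}},"grip":{"type":"array","items":{"type":"number"}}},"required":["xyz","angular","grip"]}

```bash
mkdir -p pics; cat > h.py <<'E'
import numpy as np, cv2
from rig import *
def cloud(name,depth):
    c=calibration(name); v,u=np.indices(depth.shape)
    P=np.stack([(u-c["cx"])/c["fx"]*depth,(v-c["cy"])/c["fy"]*depth,depth],-1)
    return P@np.array(c["rotation"]).T+np.array(c["position"])
def save(n,p): cv2.imwrite(f"pics/{n}.png",cv2.cvtColor(p,cv2.COLOR_RGB2BGR))
E
python3 - <<'E'
from h import *
o=get_obs();print(o["time"],o["tcp_pos"],np.round(o["orientation"],3).tolist(),o["opening"])
ims=[]
for n in ["scene","side"]:
    p,d=read_camera(n); P=cloud(n,d); ims.append(p); np.savez(f"{n}.npz",p=p,d=d,P=P)
    print(n,calibration(n)["position"])
    for t in ["console","panel","fastener","plunger","flashlight","screwdriver"]:
        for r in outline_of(n,t)[:1]:
            m=r["region"]&(d>0); q=P[m]
            print(t,round(r["p"],2),np.round(r["box"]),m.sum(),np.round(np.median(q,0),3),np.round(np.percentile(q,2,0),3),np.round(np.percentile(q,98,0),3))
            np.save(f"{n}_{t}.npy",r["region"])
    save(n,p)
E
```

```text
0.0 [0.18686866 0.59606346 0.40393417] [[-0.954, 0.299, -0.0], [0.299, 0.954, -0.002], [-0.0, -0.002, -1.0]] 0.08806323663002007
scene [ 1.01693075 -0.60788736  1.03870143]
console 0.76 [156. 174. 351. 351.] 18972 [ 0.638 -0.106  0.103] [ 0.452 -0.244  0.007] [0.767 0.134 0.182]
panel 0.85 [175. 186. 306. 314.] 8266 [ 0.606 -0.103  0.15 ] [ 0.501 -0.201  0.107] [0.703 0.015 0.183]
fastener 0.68 [222. 224. 260. 259.] 958 [ 0.59  -0.092  0.156] [ 0.56  -0.126  0.147] [ 0.631 -0.053  0.179]
plunger 0.77 [260. 180. 279. 200.] 247 [0.571 0.085 0.13 ] [0.536 0.074 0.099] [0.584 0.13  0.159]
screwdriver 0.78 [153. 341. 223. 383.] 541 [ 0.578 -0.344  0.023] [ 0.524 -0.355  0.003] [ 0.677 -0.331  0.029]
side [ 0.09144481 -0.54669122  0.6946268 ]
console 0.88 [215. 150. 419. 340.] 20410 [ 0.558 -0.11   0.098] [ 0.432 -0.243  0.001] [0.741 0.141 0.179]
panel 0.61 [262. 195. 393. 253.] 4480 [ 0.577 -0.114  0.158] [ 0.496 -0.201  0.107] [0.701 0.012 0.181]
fastener 0.62 [306. 204. 343. 225.] 491 [ 0.606 -0.09   0.155] [ 0.558 -0.125  0.145] [ 0.63  -0.053  0.178]
plunger 0.69 [257. 180. 268. 205.] 207 [0.561 0.087 0.128] [0.55  0.076 0.101] [0.576 0.101 0.157]
flashlight 0.63 [259. 180. 269. 205.] 217 [0.56  0.087 0.128] [0.55  0.075 0.1  ] [0.581 0.105 0.157]
screwdriver 0.61 [382. 303. 441. 360.] 700 [ 0.565 -0.343  0.021] [ 0.521 -0.354  0.009] [ 0.689 -0.331  0.025]
```

View pics/scene.png

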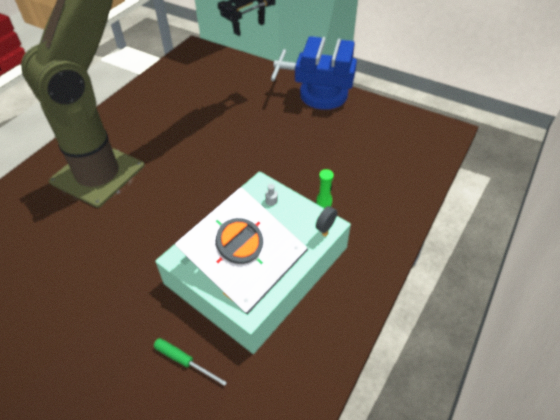

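View pics/side.png

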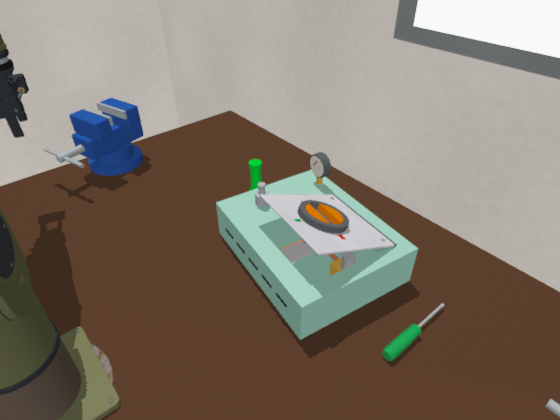

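The scene view shows the console at about (250, 260) px. The panel is half open, with the fastener at (240, 240), the plunger at (270, 195), the flashlight at (326, 188) behind the far-left corner, and the screwdriver at (188, 360). The side view agrees, but its "flashlight" hit is actually the plunger.

```bash
python3 - <<'E'
from h import *
S={}
for n in ["scene","side"]:
    z=np.load(f"{n}.npz"); P=z["P"];d=z["d"];p=z["p"].astype(int)
    m=np.load(f"{n}_console.npy")&(d>0)
    m=cv2.erode(m.astype(np.uint8),np.ones((2,2)))>0
    q=P[m&(P[...,2]>0.01)&(P[...,2]<0.107)]
    r=cv2.minAreaRect(q[:,:2].astype(np.float32));print(n,"console rect",r)
    deck=P[m&(abs(P[...,2]-0.1)<0.006)];r=cv2.minAreaRect(deck[:,:2].astype(np.float32));print(" deck",r,np.median(deck[:,2]))
    m=np.load(f"{n}_panel.npy")&(d>0)
    white=m&(p.min(-1)>120)&(np.ptp(p,axis=-1)<35)
    white=cv2.erode(white.astype(np.uint8),np.ones((3,3)))>0
    q=P[white]
    for _ in range(6):
        c=q.mean(0);nn=np.linalg.svd(q-c,full_matrices=False)[2][2];nn*=np.sign(nn[2]);e=(q-c)@nn;q=q[abs(e)<max(0.004,0)] if _ else q[abs(e)<.012]
    print(" plane n",nn,"c",c,"tilt",np.degrees(np.arccos(nn[2])),"rad",np.arccos(nn[2]),"uphill az",np.degrees(np.arctan2(-nn[1],-nn[0])),len(q), "rms",e.std())
    # in-plane rect
    ax=np.array([nn[0],nn[1],0]);ax/=np.linalg.norm(ax); y=np.cross([0,0,1],ax); xx=np.cross(y,nn)
    mm=m.copy(); Q=P[mm]; Q=Q[abs((Q-c)@nn)<.006]
    uv=np.stack([(Q-c)@xx,(Q-c)@y],1)
    r=cv2.minAreaRect(uv.astype(np.float32));print(" panel rect",r, "pct",np.percentile(uv,[.5,99.5],axis=0))
    ctr=c+xx*r[0][0]+y*r[0][1];print(" centre",ctr)
    # ring/orange
    R=np.load(f"{n}_fastener.npy")&(d>0)
    org=(p[...,0]>170)&(p[...,2]<90)&(p[...,1]>50)&(p[...,1]<170)&(cv2.dilate(m.astype(np.uint8),np.ones((5,5)))>0)&(d>0)
    o=P[org];h=(o-c)@nn;print(" orange",len(o),"h",np.percentile(h,[5,50,95]),"mean",o[h>.01].mean(0))
    k=h>.01; ouv=np.stack([(o[k]-c)@xx,(o[k]-c)@y],1); print(" orange rect",cv2.minAreaRect(ouv.astype(np.float32)))
for n,b in [("scene",(160,165,360,355)),("side",(210,145,425,345))]:
    z=np.load(f"{n}.npz");c=z["p"][b[1]:b[3],b[0]:b[2]];S[n]=cv2.resize(c,(400,400),interpolation=cv2.INTER_CUBIC)
save("crops",np.hstack([S["scene"],S["side"]]))
E
```

```text
scene console rect ((0.6032992601394653, -0.041694656014442444), (0.3825785219669342, 0.3014737069606781), 81.49776458740234)
 deck ((0.6037687063217163, -0.041778966784477234), (0.3822918236255646, 0.29965853691101074), 81.56843566894531) 0.10043985477647366
 plane n [ 0.35129004 -0.05179128  0.93483312] c [ 0.60909588 -0.10101857  0.14261584] tilt 20.79879839992767 rad 0.36300751253726615 uphill az 171.6132037785972 5423 rms 0.0017250045168207614
 panel rect ((-0.00763045996427536, 0.007823042571544647), (0.22242087125778198, 0.219270721077919), 89.92931365966797) pct [[-0.11582039 -0.10152106]
 [ 0.0999027   0.11647611]]
 centre [ 0.60317999 -0.09223877  0.14532532]
 orange 219 h [0.00657329 0.01498466 0.01866242] mean [ 0.59456847 -0.09101613  0.16486908]
 orange rect ((-0.02332301251590252, 0.010268472135066986), (0.08142348378896713, 0.0847717896103859), 87.4926986694336)
side console rect ((0.6017281413078308, -0.040962085127830505), (0.3813478648662567, 0.3035682439804077), 81.6798324584961)
 deck ((0.6024683713912964, -0.0405801385641098), (0.38023436069488525, 0.3025231957435608), 81.60061645507812) 0.09825247937509068
 plane n [ 0.3504894  -0.05141151  0.93515455] c [ 0.58559138 -0.11360928  0.1489291 ] tilt 20.746871834895327 rad 0.36210122300820086 uphill az 171.65508438746969 2611 rms 0.0006777422735890649
 panel rect ((0.015910416841506958, 0.023983001708984375), (0.2190161794424057, 0.22156161069869995), 89.80624389648438) pct [[-0.09383983 -0.08454023]
 [ 0.12267352  0.13044665]]
 centre [ 0.60379325 -0.09203957  0.14329299]
 orange 426 h [0.00516316 0.01568168 0.01682984] mean [ 0.59832575 -0.08983407  0.16199914]
 orange rect ((0.0030728988349437714, 0.02570192888379097), (0.08134955912828445, 0.0868801474571228), 76.85624694824219)
```

View pics/crops.png

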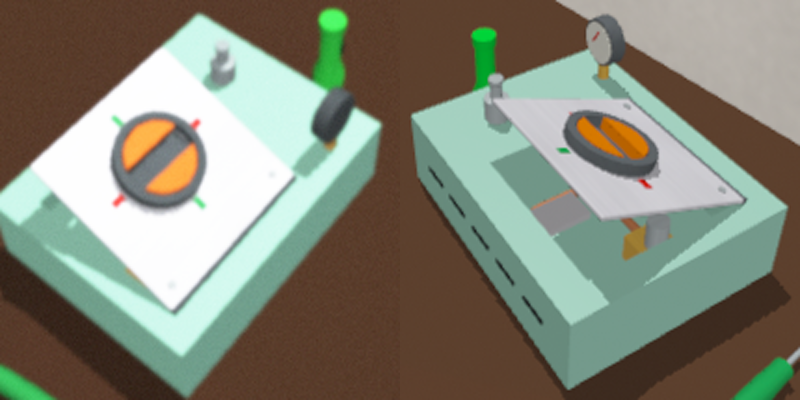

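>>> {"method": "step_arm", "body": {
  "xyz": [
    [-0.01,-0.01,0],
    [-0.03,-0.03,0],
    [-0.05,-0.055,0],
    [-0.075,-0.08,0],
    [-0.1,-0.105,0],
    [-0.125,-0.13,0],
    [-0.15,-0.155,0],
    [-0.175,-0.18,0],
    [-0.2,-0.205,0],
    [-0.22,-0.23,0],
    [-0.24,-0.25,0],
    [-0.26,-0.2725,0]
  ],
  "angular": [
    [0,0,0],
    [0,0,0],
    [0,0,0],
    [0,0,0],
    [0,0,0],
    [0,0,0],
    [0,0,0],
    [0,0,0],
    [0,0,0],
    [0,0,0],
    [0,0,0],
    [0,0,0]
  ],
  "grip": [255,255,255,255,255,255,255,255,255,255,255,255]
}}

```text
time: 1.7
tcp_pos: [0.3541, 0.2574, 0.405]
orientation: [[-0.954, 0.299, 0.001], [0.299, 0.954, 0.001], [-0.001, 0.001, -1.0]]
contact_force: [1.4, 0.9, -0.4]
opening: 0.0103
finger_force: 0.0
```

>>> {"method": "step_arm", "body": {
  "xyz": [
    [-0.02,-0.02,0],
    [-0.045,-0.045,0],
    [-0.07,-0.07,0],
    [-0.095,-0.095,0],
    [-0.12,-0.12,0],
    [-0.145,-0.145,0],
    [-0.17,-0.17,0],
    [-0.195,-0.2,0],
    [-0.22,-0.225,0],
    [-0.24,-0.25,0],
    [-0.255,-0.265,0],
    [-0.26,-0.2725,0]
  ],
  "angular": [
    [0,0,0],
    [0,0,0],
    [0,0,0],
    [0,0,0],
    [0,0,0],
    [0,0,0],
    [0,0,0],
    [0,0,0],
    [0,0,0],
    [0,0,0],
    [0,0,0],
    [0,0,0]
  ],
  "grip": [255,255,255,255,255,255,255,255,255,255,255,255]
}}

```text
time: 2.7
tcp_pos: [0.5212, -0.083, 0.4047]
orientation: [[-0.953, 0.304, 0.002], [0.304, 0.953, -0.002], [-0.002, -0.001, -1.0]]
contact_force: [-0.1, -0.5, 0.4]
opening: 0.0008
finger_force: 0.0
```

```bash
cat >> h.py <<'E'
ex=np.array([.989,-.146,0]);ey=np.array([.146,.989,0]);hinge=np.array([.7031,-.1067,.1])
def st():
    o=get_obs();R=np.array(o["orientation"]);t=np.array(o["tcp_pos"])
    print("t",round(o["time"],2),"tip",np.round(t+.166*R[:,2],4),"yaw_y",round(np.degrees(np.arctan2(R[1,1],R[0,1])),2),"tilt",np.round(R[:,2],4),"j",np.round(o["joints"],1),"F",np.round(o["contact_force"],1),"M",np.round(o["ft_torque"],2),"open",round(o["opening"],4))
    return o,R,t
def to(tip):
    o,R,t=st(); print("tool shift",np.round(R.T@(np.array(tip)-(t+.166*R[:,2])),4))
E
python3 - <<'E'
from h import *
th=.362; s=hinge-.2*np.cos(th)*ex+.006*np.sin(th)*ex+np.array([0,0,.2*np.sin(th)+.006*np.cos(th)])
print(s); to(s+[0,0,.04])
p,d=read_camera("wrist");save("w1",p)
E
```

```text
[ 0.52022084 -0.07970267  0.17644021]
t 2.7 tip [ 0.5215 -0.0833  0.2387] yaw_y 72.27 tilt [ 0.0016 -0.0016 -1.    ] j [ 14.2  32.6 -16.2 106.3  12.9  42.8  63.1] F [-0.1 -0.5  0.4] M [-0.06 -0.02  0.02] open 0.0008
tool shift [0.0023 0.003  0.0222]
```

View pics/w1.png

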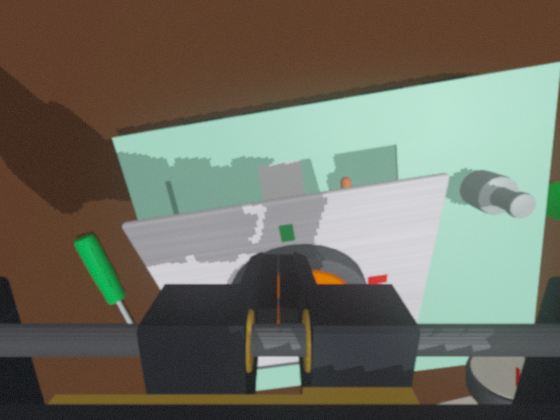

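The wrist view shows the fingers closed over the panel's front half: tips at about (278, 262), front edge near row 200, and a green mark at (287, 233). The plunger is well clear at (495, 190).

>>> {"method": "step_arm", "body": {
  "xyz": [
    [0.002,0.003,0.015],
    [0.002,0.003,0.03],
    [0.002,0.003,0.042],
    [0.002,0.003,0.05],
    [0.002,0.003,0.056],
    [0.002,0.003,0.062],
    [0.005,0.0025,0.068],
    [0.0065,0.002,0.074],
    [0.008,0.002,0.08],
    [0.0105,0.0015,0.087],
    [0.012,0.0015,0.093],
    [0.013,0.001,0.1]
  ],
  "angular": [
    [0,0,-3],
    [0,0,-6],
    [0,0,-9],
    [0,0,-9],
    [0,0,-9],
    [0,0,-9],
    [0,0,-9],
    [0,0,-9],
    [0,0,-9],
    [0,0,-9],
    [0,0,-9],
    [0,0,-9]
  ],
  "grip": [255,255,255,255,255,255,255,255,255,255,255,255]
}}

```text
time: 3.75
tcp_pos: [0.5078, -0.0742, 0.3042]
orientation: [[-0.989, 0.146, 0.0], [0.146, 0.989, 0.0], [-0.0, 0.0, -1.0]]
contact_force: [0.6, 1.4, 1.0]
opening: 0.0006
finger_force: 0.8
```

```bash
python3 - <<'E'
from h import *
to(hinge-.2*ex+[0,0,.006])
E
```

```text
t 3.75 tip [ 0.5079 -0.0742  0.1382] yaw_y 81.59 tilt [ 1.e-04  1.e-04 -1.e+00] j [ 11.9  40.7 -14.2 114.1  20.2  27.6  64.5] F [0.6 1.4 1. ] M [ 0.27 -0.05 -0.04] open 0.0006
tool shift [ 0.0021 -0.0036  0.0322]
```

>>> {"method": "step_arm", "body": {
  "xyz": [
    [0.0005,-0.001,0.006],
    [0.001,-0.001,0.012],
    [0.0015,-0.002,0.018],
    [0.002,-0.003,0.024],
    [0.002,-0.003,0.029],
    [0.002,-0.003,0.032],
    [0.002,-0.003,0.034],
    [0.002,-0.003,0.035],
    [0.002,-0.003,0.036],
    [0.002,-0.003,0.036],
    [0.002,-0.003,0.036],
    [0.002,-0.003,0.036]
  ],
  "angular": [
    [0,0,0],
    [0,0,0],
    [0,0,0],
    [0,0,0],
    [0,0,0],
    [0,0,0],
    [0,0,0],
    [0,0,0],
    [0,0,0],
    [0,0,0],
    [0,0,0],
    [0,0,0]
  ],
  "grip": [255,255,255,255,255,255,255,255,255,255,255,255]
}}

```text
time: 4.75
tcp_pos: [0.5049, -0.077, 0.2721]
orientation: [[-0.989, 0.146, 0.001], [0.146, 0.989, -0.002], [-0.001, -0.002, -1.0]]
contact_force: [-8.4, 1.7, 40.5]
opening: 0.0004
finger_force: 19.8
```

```bash
python3 - <<'E'
from h import *
st()
E
```

```text
t 4.75 tip [ 0.5051 -0.0773  0.1061] yaw_y 81.59 tilt [ 0.001 -0.002 -1.   ] j [ 10.7  43.7 -11.9 115.7  22.   22.7  63.2] F [-8.4  1.7 40.5] M [0.36 1.88 0.  ] open 0.0004
```

>>> {"method": "step_arm", "body": {
  "xyz": [
    [0,0,-0.015],
    [0,0,-0.04],
    [0,0,-0.07],
    [0,0,-0.1],
    [-0.02,0,-0.12],
    [-0.045,0,-0.12],
    [-0.07,0,-0.12],
    [-0.095,0,-0.12],
    [-0.12,0,-0.12],
    [-0.135,0,-0.12],
    [-0.14,0,-0.12],
    [-0.14,0,-0.12]
  ],
  "angular": [
    [0,0,0],
    [0,0,0],
    [0,0,0],
    [0,0,0],
    [0,0,0],
    [0,0,0],
    [0,0,0],
    [0,0,0],
    [0,0,0],
    [0,0,0],
    [0,0,0],
    [0,0,0]
  ],
  "grip": [255,255,255,255,255,255,255,255,255,255,255,255]
}}

```text
time: 5.75
tcp_pos: [0.6445, -0.0979, 0.3879]
orientation: [[-0.989, 0.147, -0.0], [0.147, 0.989, -0.0], [0.0, -0.0, -1.0]]
contact_force: [1.2, -0.5, 0.2]
opening: 0.0005
finger_force: 0.0
```

```bash
python3 - <<'E'
from h import *
st()
p,d=read_camera("wrist");P=cloud("wrist",d);save("w2",p)
q=p.astype(int)
org=(q[...,0]>150)&(q[...,2]<90)&(q[...,1]>50)&(q[...,1]<170)&(d>0)
k=org&(abs(P[...,2]-.122)<.005)&(np.linalg.norm(P[...,:2]-[.5795,-.0885],axis=-1)<.06)
o=P[k];print("orange",len(o),np.median(o,0))
w=(q.min(-1)>110)&(np.ptp(q,axis=-1)<35)&(abs(P[...,2]-.106)<.01)&(np.linalg.norm(P[...,:2]-[.59,-.09],axis=-1)<.15)
Q=P[w];A=np.c_[Q[:,:2],np.ones(len(Q))];c=np.linalg.lstsq(A,Q[:,2],rcond=None)[0];print("plane",c,np.median(Q[:,2]),"slope ex",c[:2]@ex[:2])
uv=(o-hinge)@np.c_[-ex,ey]
print("orange rect",cv2.minAreaRect((uv*1000).astype(np.float32)),"circ",cv2.minEnclosingCircle((uv*1000).astype(np.float32)))
# two cheeks
n,l,s,ce=cv2.connectedComponentsWithStats(k.astype(np.uint8))
for i in range(1,n):
    if s[i,4]>80:
        r=(P[l==i]-hinge)@np.c_[-ex,ey]; print("cheek",s[i],r.mean(0)*1000)
E
```

```text
t 5.75 tip [ 0.6445 -0.0979  0.2219] yaw_y 81.56 tilt [-4.e-04 -1.e-04 -1.e+00] j [ 14.3  43.3 -18.5  85.4  15.6  53.9  72.8] F [ 1.2 -0.5  0.2] M [-0.02  0.02 -0.03] open 0.0005
orange 5685 [ 0.56453909 -0.08647224  0.12235682]
plane [ 0.00087611 -0.00122852  0.10571379] 0.10637318411684588 slope ex 0.0010458334790160422
orange rect ((124.96351623535156, 0.9782066345214844), (82.93533325195312, 76.89537811279297), 0.9282143115997314) circ ((124.29268646240234, 1.650463342666626), 42.849849700927734)
cheek [ 227   67  106   41 3132] [150.93379761   1.72494774]
cheek [ 229  146  101   36 2553] [99.13691632  1.0502783 ]
```

View pics/w2.png

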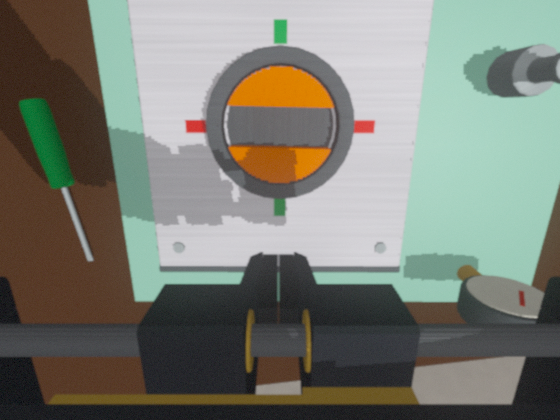

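The panel is flat in the wrist view. The slot runs from (230, 127) to (332, 127), in line with the red marks at (195, 127) and (364, 127), so the fastener is at about 0.01 rad with its centre at (0.580, -0.087). I'll use the slot's right-hand (-y) end.

>>> {"method": "step_arm", "body": {
  "xyz": [
    [0.02,-0.007,0],
    [0.04,-0.014,0.015],
    [0.06,-0.02,0.035],
    [0.066,-0.02,0.055],
    [0.066,-0.02,0.07],
    [0.066,-0.02,0.08],
    [0.066,-0.02,0.086],
    [0.066,-0.02,0.092],
    [0.066,-0.02,0.098],
    [0.066,-0.02,0.104],
    [0.066,-0.02,0.109],
    [0.066,-0.02,0.109]
  ],
  "angular": [
    [0,0,0],
    [0,0,0],
    [0,0,0],
    [0,0,0],
    [0,0,0],
    [0,0,0],
    [0,0,0],
    [0,0,0],
    [0,0,0],
    [0,0,0],
    [0,0,0],
    [0,0,0]
  ],
  "grip": [255,255,255,255,255,255,255,255,255,255,255,255]
}}

```text
time: 6.8
tcp_pos: [0.5757, -0.1076, 0.2788]
orientation: [[-0.989, 0.146, -0.001], [0.146, 0.989, 0.0], [0.001, -0.0, -1.0]]
contact_force: [-0.3, 1.3, -0.3]
opening: 0.0004
finger_force: 0.0
```

```bash
python3 - <<'E'
from h import *
o,R,t=st()
C=np.array([.5797,-.0872,0]);tip=t+.166*R[:,2]
v=R.T@(tip-C); print("tip rel C in tool",np.round(v[:2],4))
for a in list(range(0,96,8))+[90,92,94,96,98]:
    r=np.radians(a); M=np.array([[np.cos(r),-np.sin(r)],[np.sin(r),np.cos(r)]])
    print(a,np.round(M@[0,-.021]-v[:2],4))
E
```

```text
t 6.8 tip [ 0.5755 -0.1076  0.1128] yaw_y 81.6 tilt [-1.2e-03  2.0e-04 -1.0e+00] j [ 14.8  46.9 -15.2 102.4  20.3  33.4  68.8] F [-0.3  1.3 -0.3] M [-0.01 -0.    0.02] open 0.0004
tip rel C in tool [ 0.0013 -0.0208]
0 [-0.0013 -0.0002]
8 [ 0.0016 -0.    ]
16 [0.0045 0.0006]
24 [0.0072 0.0016]
32 [0.0098 0.0029]
40 [0.0122 0.0047]
48 [0.0143 0.0067]
56 [0.0161 0.009 ]
64 [0.0175 0.0115]
72 [0.0186 0.0143]
80 [0.0193 0.0171]
88 [0.0197 0.02  ]
90 [0.0197 0.0208]
92 [0.0197 0.0215]
94 [0.0196 0.0222]
96 [0.0196 0.0229]
98 [0.0195 0.0237]
```

>>> {"method": "step_arm", "body": {
  "xyz": [
    [0.0002,0,0],
    [0.0016,0,0],
    [0.003,0.0003,0],
    [0.0045,0.0006,0],
    [0.0058,0.0011,0],
    [0.0072,0.0016,0],
    [0.0085,0.0022,0],
    [0.0098,0.0029,0],
    [0.011,0.0038,0],
    [0.0122,0.0047,0],
    [0.0133,0.0057,0],
    [0.0143,0.0067,0]
  ],
  "angular": [
    [0,0,4],
    [0,0,8],
    [0,0,12],
    [0,0,16],
    [0,0,20],
    [0,0,24],
    [0,0,28],
    [0,0,32],
    [0,0,36],
    [0,0,40],
    [0,0,44],
    [0,0,48]
  ],
  "grip": [255,255,255,255,255,255,255,255,255,255,255,255]
}}

```text
time: 7.8
tcp_pos: [0.5632, -0.0999, 0.2802]
orientation: [[-0.55, 0.835, 0.002], [0.835, 0.55, -0.002], [-0.003, 0.001, -1.0]]
contact_force: [1.2, -2.3, -1.2]
opening: 0.0003
finger_force: 1.2
```

```bash
python3 - <<'E'
from h import *
o,R,t=st()
C=np.array([.5797,-.0872,0]);tip=t+.166*R[:,2]
v=R.T@(tip-C); print("tip rel C in tool",np.round(v[:2],4))
for a in range(4,57,4):
    r=np.radians(a); M=np.array([[np.cos(r),-np.sin(r)],[np.sin(r),np.cos(r)]])
    print(a,np.round(M@[0,-.021]-v[:2],4))
E
```

```text
t 7.8 tip [ 0.5636 -0.1002  0.1142] yaw_y 33.36 tilt [ 0.0022 -0.0015 -1.    ] j [  6.7  45.5  -2.1 105.3   3.3  29.1  35.6] F [ 1.2 -2.3 -1.2] M [-0.61 -0.21  0.05] open 0.0003
tip rel C in tool [-0.0023 -0.0204]
4 [ 0.0037 -0.0005]
8 [ 0.0052 -0.0004]
12 [ 0.0066 -0.0001]
16 [0.0081 0.0003]
20 [0.0094 0.0007]
24 [0.0108 0.0013]
28 [0.0121 0.0019]
32 [0.0134 0.0026]
36 [0.0146 0.0035]
40 [0.0158 0.0044]
44 [0.0169 0.0053]
48 [0.0179 0.0064]
52 [0.0188 0.0075]
56 [0.0197 0.0087]
```

>>> {"method": "step_arm", "body": {
  "xyz": [
    [0.0017,0,0.001],
    [0.0033,0.0003,0.001],
    [0.005,0.0006,0.001],
    [0.0067,0.001,0.001],
    [0.0083,0.0017,0.001],
    [0.01,0.0025,0.001],
    [0.0113,0.0033,0.001],
    [0.0127,0.0043,0.001],
    [0.014,0.0053,0.001],
    [0.015,0.0063,0.001],
    [0.0158,0.0073,0.001],
    [0.0165,0.008,0.001]
  ],
  "angular": [
    [0,0,4.5],
    [0,0,9],
    [0,0,13.5],
    [0,0,18],
    [0,0,23],
    [0,0,28],
    [0,0,33],
    [0,0,37],
    [0,0,41.5],
    [0,0,45.5],
    [0,0,49],
    [0,0,52]
  ],
  "grip": [255,255,255,255,255,255,255,255,255,255,255,255]
}}

```text
time: 8.8
tcp_pos: [0.5602, -0.0815, 0.2792]
orientation: [[0.319, 0.948, 0.0], [0.948, -0.319, -0.001], [-0.001, 0.001, -1.0]]
contact_force: [-2.0, -2.4, 1.8]
opening: 0.0005
finger_force: 1.3
```

```bash
cat >> h.py <<'E'
def fast():
    p,d=read_camera("scene");P=cloud("scene",d);q=p.astype(int)
    k=(q[...,0]>150)&(q[...,2]<100)&(q[...,1]>50)&(q[...,1]<170)&(abs(P[...,2]-.122)<.008)&(np.linalg.norm(P[...,:2]-[.5797,-.0872],axis=-1)<.06)
    print("orange n",k.sum())
    return p,d,P,k
E
python3 - <<'E'
from h import *
o,R,t=st()
v=R.T@(t+.166*R[:,2]-np.array([.5797,-.0872,0])); print("tip rel C in tool",np.round(v[:2],4))
p=fast()[0]; save("s3",cv2.resize(p[165:355,160:360],(600,570),interpolation=cv2.INTER_CUBIC))
E
```

```text
t 8.8 tip [ 0.5603 -0.0817  0.1132] yaw_y -18.6 tilt [ 4.0e-04 -1.2e-03 -1.0e+00] j [ -3.   46.1  11.3 106.7 -16.9  28.8   1.2] F [-2.  -2.4  1.8] M [-0.53  0.32  0.13] open 0.0005
tip rel C in tool [-0.0011 -0.0201]
orange n 257
```

View pics/s3.png

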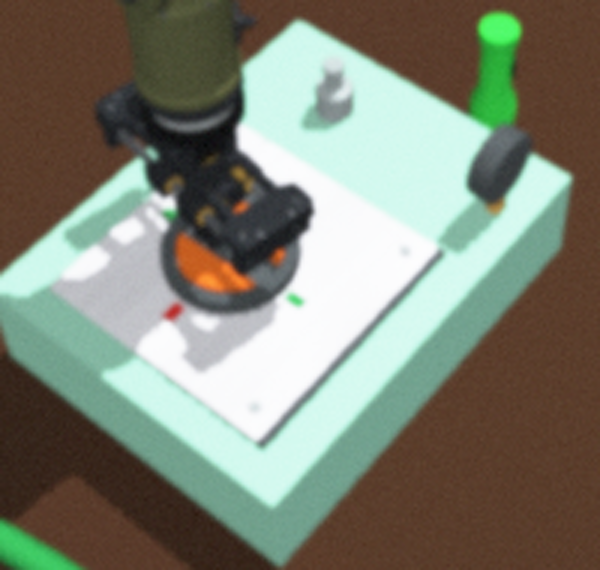

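The fastener is almost home: the slot runs from near the green mark at (170, 213) towards the one at (295, 300). I'll press it on to the stop.

>>> {"method": "step_arm", "body": {
  "xyz": [
    [0.001,0,0],
    [0.002,-0.0005,0],
    [0.003,-0.001,0],
    [0.004,-0.0015,0],
    [0.005,-0.002,0],
    [0.006,-0.002,0],
    [0.006,-0.002,0],
    [0.006,-0.002,0]
  ],
  "angular": [
    [0,0,-1],
    [0,0,-2],
    [0,0,-3.5],
    [0,0,-5],
    [0,0,-6],
    [0,0,-7],
    [0,0,-7],
    [0,0,-7]
  ],
  "grip": [255,255,255,255,255,255,255,255]
}}

```text
time: 9.52
tcp_pos: [0.5612, -0.0787, 0.2794]
orientation: [[0.199, 0.98, 0.005], [0.98, -0.199, -0.007], [-0.005, 0.006, -1.0]]
contact_force: [1.8, -11.1, -0.5]
opening: 0.0006
finger_force: 5.2
```

```bash
python3 - <<'E'
from h import *
st()
E
```

```text
t 9.52 tip [ 0.5621 -0.0798  0.1134] yaw_y -11.48 tilt [ 0.005  -0.0066 -1.    ] j [ -2.5  45.9   9.8 106.7 -14.2  28.2   5.4] F [  1.8 -11.1  -0.5] M [-2.39 -0.29  0.03] open 0.0006
```

>>> {"method": "step_arm", "body": {
  "xyz": [
    [-0.003,0.001,0],
    [-0.006,0.001,0],
    [-0.006,0.001,-0.005],
    [-0.006,0.001,-0.015],
    [-0.006,0.001,-0.035],
    [-0.006,0.001,-0.06],
    [-0.02,0.01,-0.085],
    [-0.045,0.02,-0.105],
    [-0.065,0.02,-0.11],
    [-0.075,0.02,-0.11],
    [-0.08,0.02,-0.11],
    [-0.08,0.02,-0.11]
  ],
  "angular": [
    [0,0,0],
    [0,0,0],
    [0,0,0],
    [0,0,0],
    [0,0,0],
    [0,0,0],
    [0,0,0],
    [0,0,0],
    [0,0,0],
    [0,0,0],
    [0,0,0],
    [0,0,0]
  ],
  "grip": [255,255,255,255,255,255,255,255,255,255,255,255]
}}

```text
time: 10.52
tcp_pos: [0.5633, -0.1569, 0.3883]
orientation: [[0.198, 0.98, -0.002], [0.98, -0.198, 0.001], [0.001, -0.002, -1.0]]
contact_force: [-0.2, 0.6, 0.1]
opening: 0.0008
finger_force: 0.0
```

```bash
python3 - <<'E'
from h import *
st()
p,d=read_camera("wrist");P=cloud("wrist",d);save("w4",p)
q=p.astype(int)
k=(q[...,0]>150)&(q[...,2]<90)&(q[...,1]>50)&(q[...,1]<170)&(abs(P[...,2]-.122)<.006)&(np.linalg.norm(P[...,:2]-[.5797,-.0872],axis=-1)<.06)
n,l,s,ce=cv2.connectedComponentsWithStats(k.astype(np.uint8))
for i in range(1,n):
    if s[i,4]>80:
        r=(P[l==i]-hinge)@np.c_[-ex,ey]; print("cheek",s[i],r.mean(0)*1000,"long axis",cv2.fitLine((r*1000).astype(np.float32),2,0,.01,.01)[:2].ravel())
E
```

```text
t 10.52 tip [ 0.563  -0.1567  0.2223] yaw_y -11.45 tilt [-0.0016  0.001  -1.    ] j [  3.9  38.   12.4  98.6 -10.9  44.6  10.1] F [-0.2  0.6  0.1] M [-0.07  0.07 -0.03] open 0.0008
cheek [ 229   56  106   44 3235] [123.72939543  28.99348451] long axis [9.999998e-01 5.779937e-04]
cheek [ 233  136  102   39 2689] [123.76181522 -23.05359713] long axis [1.0000000e+00 1.4327565e-04]
```

View pics/w4.png

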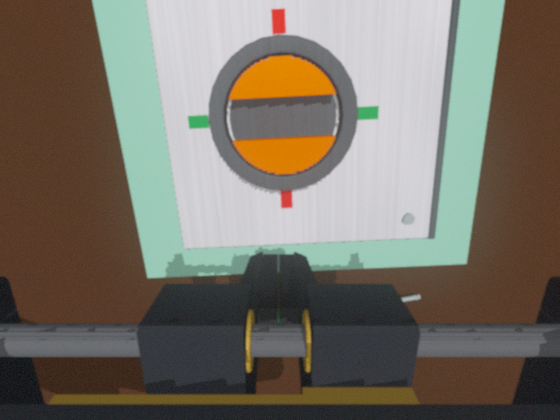

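The slot now runs from (230, 118) to (335, 114), in line with the green marks at (199, 121) and (367, 113). The cheeks are within 0.1° of the locked direction, the panel is flat, and the arm is clear of everything.

```bash
python3 -c "
from rig import *
print(finish_job())"
```

```text
the job is handed in; nothing more can be done
None
```

The panel is fully shut and the fastener is turned to its locked stop, with the slot in line with the green marks; the plunger, flashlight and screwdriver were not touched, and the job is handed in (no verdict was returned).

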